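# Find and mark the balance point of a casting-centrifuge arm

## Robot

A 7-joint arm with a two-finger parallel gripper is mounted at the origin on a cart in front of the work surface, level with it; the furniture and walls round the work are solid. World frame = base frame: x ahead of the robot, y to its left, z up, the work surface at z = 0. Lengths are in m, angles in rad, forces in N, time in s.
With the tool pointing down it reaches from about 0.375 to 0.925 m from the base axis. Payload 3.1 kg.
Tool frame: the origin (TCP) lies between the finger pads; the fingertips stand 19 mm ahead of it and the grasp point (between the pads) is the TCP; z points along the fingers, y is the direction in which the jaws open and shut (so a half turn about z gives the same grasp; the last joint's range is limited). The gripper opens to 85 mm and grips with 20 to 120 N. Pads are 22 mm wide; open, the fingers measure 114 mm over their backs; the gripper's body (76 mm by 85 mm) begins 54 mm behind the grasp point. The pads swing forward as they close: fully open they stand 13 mm farther back than shut.
Start: joints at [1.143, 0.383, 0.044, 1.598, -0.018, 1.161, -0.05], TCP at [0.211, -0.615, 0.25] pointing down, gripper open.
Joint ranges: [-2.61, 2.61], [-0.41, 2.15], [-1.48, 1.57], [0, 2.5], [-1.57, 4.71], [0.05, 1.97], [-2.85, 2.85]. Speed limits (rad/s): [2.79, 2.79, 3.14, 3.14, 3.14, 3.14, 3.14].

## Interface

Orientations are given as a unit quaternion [x, y, z, w].
In Python, from bench import move_ptp, movel, move_j, move_gripper, pause, inverse_kinematics, read_camera, camera_params, MotionError, sign_off, look_for, tip_of, read_time_s, read_qpos, read_joint_vel, read_effort, read_eef_pos, read_tcp_rot, read_ft_force, read_ft_torque, read_finger_gap gives the robot as it stands. Calls block until the motion is done:
- move_ptp(position, orientation): joint-space move of the TCP to a pose.
- movel(position, orientation=None, speed=0.15): straight line of the TCP; orientation=None keeps the orientation; speed is the mean speed in m/s.
- move_j(angles): joint-space move.
- move_gripper(opening, effort=None): finger opening in m; effort is the grip in N (None keeps the last); returns when the fingers have stopped.
- pause(seconds).
- inverse_kinematics(position, orientation): joint angles nearest the present ones, or None.
- read_camera(name): name is "side" or "top" or "wrist"; returns the picture (480x640x3 uint8, red, green, blue); there is no depth.
- camera_params(name): a dict with "K" (3x3 intrinsics, pixels), "camera_from_world" (4x4, takes a point from world to camera coordinates). Camera axes: x right, y down, z forward; pixel columns grow to the right and rows downward; lengths in m; the calibration is good to about 2 mm. A picture is of the moment at which its call begins: read the wrist's pose just before it. camera_params takes no time and is no camera call; for the wrist camera it gives the pose at the moment of the call.
A pose or a line that the arm cannot do raises MotionError and nothing moves.
- sign_off(): hands the job in, once; it reports no verdict.
Trained networks look in the newest picture that a camera, given by its name, has taken for a name from the list of things; names that differ only in an ending like _2 or _b are one class to them, and where a whole thing is asked for, a point or a joint stands for the part that bears it (a point fixed in the world has none). Each returns a list of dicts, best first, with "confidence" (0 to 1); they miss things now and then, are a little off and sometimes report something else, mostly with a low value. They report only what shows in the picture. A call takes as long as a camera call. They do not tell look-alikes from the thing itself.
- look_for(camera, name): "at" ([column, row] in pixels, amid what is visible of it).
- tip_of(camera, name): "at" ([column, row] in pixels: a listed point, or the origin of a listed thing).
Readings, each from a call of its own:
- read_time_s(): time.
- read_qpos(): joint angles.
- read_joint_vel(): joint speeds.
- read_effort(): joint torques, N m.
- read_eef_pos(): TCP position.
- read_tcp_rot(): TCP orientation.
- read_ft_force(): force on the tool from outside, world axes, zero at the start.
- read_ft_torque(): the same for the moment, N m.
- read_finger_gap(): finger opening in m.
Only numpy, scipy, OpenCV 4.12 (cv2) and the standard library are available. Lean on these libraries where they do the work, as an engineer would, in place of code of your own. Each camera call takes 0.05 s, during which the arm holds its last target.

## Task

The rebuilt arm of the casting centrifuge hangs over on its balancing stand. Without lifting it off, gently slide it endways across the ridge in the middle of the stand until it tips up and stays level on the ridge by itself, with nothing holding it. Then mark the balance point: set the small steel saddle astride the arm, fully down and directly above the ridge, so that the arm stays level; be gentle throughout and leave the other things on the bench where they are.

Things in the scene. Friction and masses are not known exactly. Their poses are not given: they have to be found in the camera images.
- balance_stand: Fixed steel balancing stand, base plate 90x230x12 mm, long axis = its y. Origin: centre of the underside, on the bench. In its middle is a ridge, at y = +100 and -100 mm forked rests (10 mm thick along y, 40 across x), seats 46 mm above the bench, with cheeks up to 73 mm that guide the bar: channel 22 mm wide, about 2 mm play each side of the bar.
- ridge (a point): Centre of the ridge's flat top, 55 mm above the bench (9 mm above the rests' seats); the flat is 12 mm wide along y, 28 mm across x; axes as the stand's. Once the bar's balance point is over this flat the bar tips level and stays; 12 mm further it tips over onto the +y rest and can be pushed back from its other end.
- centrifuge_bar: The centrifuge arm: closed aluminium bar, 340 mm long (its y), 18 wide (x), 16 high (z), 0.3 kg, dark end caps. Origin: centre of its underside at mid length. A weight sealed inside, unseen, puts the balance point up to 30 mm from mid length, toward either end. It starts in the -y rest and on the ridge, -y end 5 degrees low, its middle 50 to 70 mm to the stand's -y side of the ridge.
- low_end (a point): Centre of the bar's -y end face (18x16 mm), low at the start. The bar must go toward the stand's +y; pushing this face does it (1 to 3 N). A finger pressed on an end face holds that end by friction and delays the tipping, so back off to see how the bar settles.
- saddle: Small steel saddle: inverted U, 30 mm across (x), 14 along (y); two legs 4 thick, 10 long, 22 apart inside; bridge 5 thick; on top a grip tab 20 (x) by 10 (y), 15 to 39 mm above the origin. Origin: midway between the leg ends. Starts standing on its legs on the bench, 30 g. Fully down on the bar its origin is 6 mm above the bar's underside, its y along the bar, either way round.
- arch_model: Bystander, leave alone: white plaster tooth-arch model, 59x62x31 mm; origin at the centre of its underside.
- wax_tin: Bystander, leave alone: round screw tin, diameter 56 mm, 25 mm high; origin at the centre of its underside.
- bur_block: Bystander, leave alone: dark block full of burs, 42x86x50 mm; origin at the centre of its underside.
- bottle: Bystander, leave alone: dropper bottle, diameter 42 mm, 98 mm high; origin at the centre of its underside.
- spatula: Bystander, leave alone: plaster spatula with a wooden handle, lying flat, 21x180x14 mm; origin at the centre of its underside.
- polish_wheel: Bystander, leave alone: polishing wheel lying flat, diameter 40 mm, 10 mm high; origin at the centre of its underside.
- dappen_dish: Bystander, leave alone: small glass dish, diameter 32 mm, 26 mm high; origin at the centre of its underside.
There are look-alikes about, which are no part of the job. What is shaped like the saddle but red or turquoise is not meant.

How it is judged:
By the outcome, as a careful person would: the job done as asked, in the order asked, and still so for the second after the job is handed in, with the robot touching nothing.
It also fails if it takes over 72 s, if anything falls off the work surface, if the arm or the gripper's body presses on something with over 40 N, if the wrist force passes 120 N, or if a joint passes its speed limit or range.

## Working session

There is one attempt and no reset: what is moved stays moved. The work goes in short steps, each a Python script; the robot and the scene stay as the last script left them, time stands still between calls to the robot, and variables do not carry over. Pictures are saved under pics/ and viewed, and the job is handed in when it is done.

```bash
ls; mkdir -p pics
python3 - <<'E'
from bench import *
import cv2,numpy as np
for c in ["side","top","wrist"]:
    im=read_camera(c); cv2.imwrite(f"pics/a_{c}.png",im[:,:,::-1])
    p=camera_params(c); print(c,np.round(p["K"],1).tolist(),np.round(p["camera_from_world"],3).tolist())
    if c!="wrist":
        for n in ["balance_stand","ridge","low_end","centrifuge_bar","saddle"]:
            print(n,[(np.round(d["at"],1).tolist(),round(d["confidence"],2)) for d in tip_of(c,n)][:4])
print(read_time_s(),read_eef_pos(),read_tcp_rot(),read_ft_force())
E
```

```text
pics
side [[457.6, 0.0, 318.5], [0.0, 457.6, 241.4], [0.0, 0.0, 1.0]] [[-0.971, -0.239, -0.013, 0.498], [-0.122, 0.543, -0.831, 0.172], [0.205, -0.805, -0.556, 0.9], [0.0, 0.0, 0.0, 1.0]]
balance_stand [([355.9, 260.3], 0.85)]
ridge [([353.9, 236.8], 0.59), ([273.4, 273.1], 0.33), ([255.6, 323.7], 0.19)]
low_end [([369.4, 200.4], 0.57), ([358.3, 260.9], 0.42), ([353.9, 238.6], 0.39)]
centrifuge_bar [([354.6, 225.0], 0.73), ([388.8, 243.2], 0.39)]
saddle [([303.2, 389.8], 0.76), ([343.5, 384.7], 0.68), ([269.8, 370.1], 0.67)]
top [[443.7, 0.0, 318.2], [0.0, 443.7, 240.2], [0.0, 0.0, 1.0]] [[-0.023, -1.0, -0.014, -0.064], [-0.996, 0.024, -0.081, 0.53], [0.081, 0.012, -0.997, 1.279], [0.0, 0.0, 0.0, 1.0]]
balance_stand [([343.9, 267.1], 0.72)]
ridge [([340.9, 261.7], 0.61)]
low_end [([423.0, 262.3], 0.72), ([348.8, 203.0], 0.64)]
centrifuge_bar [([361.1, 264.6], 0.75)]
saddle [([209.7, 259.5], 0.62), ([182.0, 255.3], 0.59), ([213.5, 286.1], 0.58), ([213.7, 240.2], 0.57)]
wrist [[384.9, 0.0, 326.3], [0.0, 384.9, 241.0], [0.0, 0.0, 1.0]] [[0.325, -0.946, -0.0, -0.649], [-0.895, -0.307, 0.322, -0.042], [-0.305, -0.104, -0.947, 0.38], [0.0, 0.0, 0.0, 1.0]]
0.65 [ 0.21052221 -0.61499483  0.25034639] [9.86431429e-01 1.64173789e-01 2.26403756e-05 5.18723685e-05] [-0.55208156  0.73006826  0.23633014]
```

View pics/a_side.png

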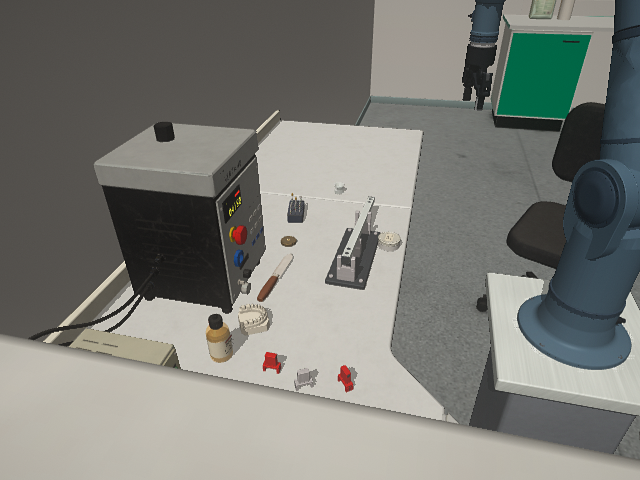

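View pics/a_top.png

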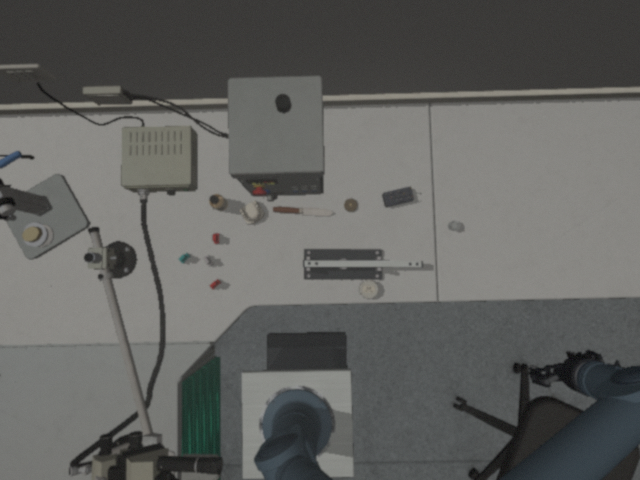

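Run:
```python
import cv2
a=cv2.imread("pics/a_top.png")[190:320,160:440]; cv2.imwrite("pics/a_topz.png",cv2.resize(a,None,fx=2.85,fy=2.85,interpolation=cv2.INTER_CUBIC))
a=cv2.imread("pics/a_side.png")[180:420,220:440]; cv2.imwrite("pics/a_sidez.png",cv2.resize(a,None,fx=2.5,fy=2.5,interpolation=cv2.INTER_CUBIC))
```

```text
(no output)
```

View pics/a_topz.png

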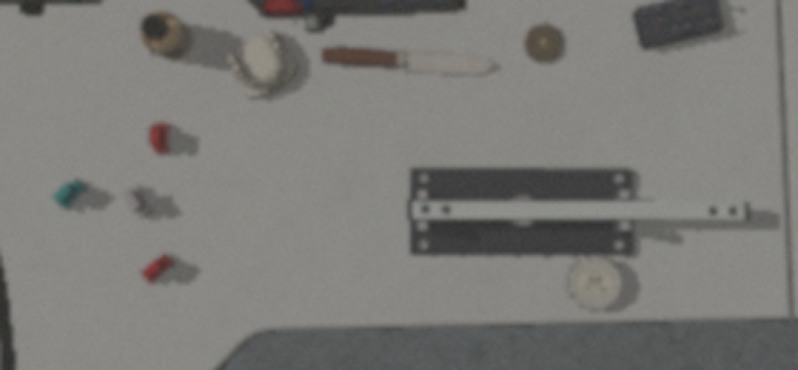

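View pics/a_sidez.png

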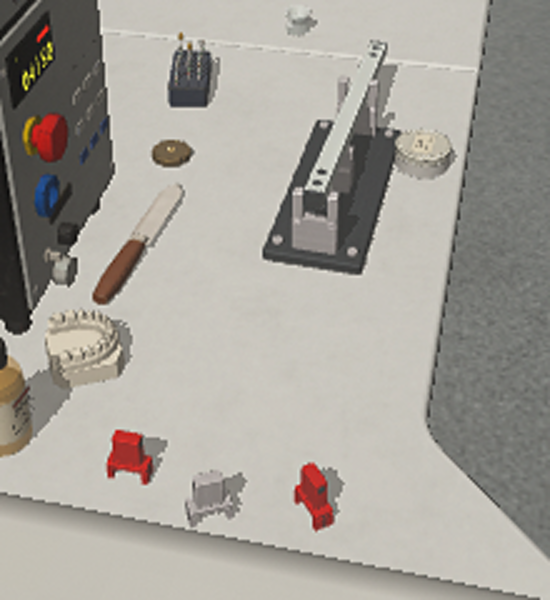

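The grey saddle is at top ≈ (210, 260) and side ≈ (303, 380). There are red and turquoise copies around it. The bar runs along the stand, with its low end at top ≈ (423, 264). Next I convert these to rough world positions.

```bash
cat > h.py <<'E'
from bench import *
import cv2,numpy as np
from scipy.spatial.transform import Rotation as R
def ray(c,uv,z,p=None):
    p=p or camera_params(c); K=np.array(p["K"]);T=np.array(p["camera_from_world"])
    d=T[:3,:3].T@np.linalg.inv(K)@np.array([uv[0],uv[1],1.]); o=-T[:3,:3].T@T[:3,3]
    return o+d*(z-o[2])/d[2]
def proj(c,X,p=None):
    p=p or camera_params(c); K=np.array(p["K"]);T=np.array(p["camera_from_world"])
    q=K@(T[:3,:3]@np.array(X)+T[:3,3]); return q[:2]/q[2]
def down(yaw): # tool z down, tool y axis at angle yaw+90... tool x at yaw
    return (R.from_euler('z',yaw)*R.from_euler('x',np.pi)).as_quat()
def snap(c,name,zoom=None):
    im=read_camera(c)[:,:,::-1]; cv2.imwrite(f"pics/{name}.png",im); return im
E
python3 - <<'E'
from h import *
print(ray("top",(343.9,267.1),0),ray("side",(355.9,260.3),0))
print(ray("top",(340.9,261.7),.055),ray("side",(353.9,236.8),.055))
print("low",ray("top",(423,262.3),.045))
for s in [(304,249.5),(383,249.5)]:print("platecorner",ray("top",s,.012))
for s in [(304,279),(383,279)]:print("platecorner",ray("top",s,.012))
print("sad",ray("top",(209.7,259.5),.02),ray("side",(303.2,389.8),0))
Rr=R.from_quat(read_tcp_rot()).as_matrix();T=camera_params("wrist")["camera_from_world"];T=np.array(T)
o=-T[:3,:3].T@T[:3,3]
print("cam in tool",Rr.T@(o-read_eef_pos()),(T[:3,:3]@Rr).round(3).tolist())
print(Rr.round(3))
print(inverse_kinematics([.47,-.05,.3],down(0)),inverse_kinematics([.47,-.05,.3],down(np.pi/2)),inverse_kinematics([.47,-.05,.3],down(-np.pi/2)))
E
```

```text
[ 0.44849447 -0.15010902  0.        ] [ 0.45286352 -0.13152376  0.        ]
[ 0.46294511 -0.13957138  0.055     ] [ 0.4625015  -0.14888758  0.055     ]
low [ 0.45616528 -0.37404764  0.045     ]
platecorner [ 0.50269424 -0.0335464   0.012     ]
platecorner [ 0.49726823 -0.26578093  0.012     ]
platecorner [ 0.41612953 -0.03181855  0.012     ]
platecorner [ 0.41094307 -0.26282142  0.012     ]
sad [0.4793154  0.24317754 0.02      ] [0.47604982 0.26092927 0.        ]
cam in tool [ 0.08301652 -0.00084898 -0.1234089 ] [[0.001, 1.0, 0.0], [-0.947, 0.001, -0.322], [-0.322, 0.0, 0.947]]
[[ 0.946  0.324  0.   ]
 [ 0.324 -0.946 -0.   ]
 [ 0.     0.    -1.   ]]
[ 0.51190612  0.02317764 -0.49512903  1.92835486  0.01184813  1.19286687
 -1.55827903] [ 0.59957697  0.02814194 -0.58373072  1.92496859  0.01668426  1.19318791
  0.00987641] [-1.47047046 -0.35914384  1.30034884  1.98925534  0.36230418  1.27172961
  2.84279847]
```

Every rough position matches the expected sizes: ridge ≈ (0.46, -0.145), stand yaw ≈ -0.02, and the bar's middle ≈ 55 mm from the ridge. I'll take one close wrist look to refine them.

Run:
```python
from h import *
move_ptp([.50,-.18,.27],down(0)); 
move_gripper(0.0,20)
p=camera_params("wrist"); snap("wrist","b_w"); snap("side","b_s")
np.save("b_p.npy",p,allow_pickle=True)
for n in ["balance_stand","ridge","low_end","centrifuge_bar"]:
    print(n,[(np.round(d["at"],1).tolist(),round(d["confidence"],2)) for d in tip_of("wrist",n)][:3])
print(read_time_s(),read_eef_pos())
# predicted overlay
st=np.array([.457,-.149]);
print(proj("wrist",[.46,-.145,.055]),proj("wrist",[.456,-.374,.045]))
```

```text
balance_stand [([291.8, 233.6], 0.93)]
ridge [([288.1, 253.3], 0.89)]
low_end [([516.8, 252.7], 0.91)]
centrifuge_bar [([349.1, 252.8], 0.97)]
3.6083 [ 0.50001996 -0.17998082  0.27001796]
[289.76607795 248.60853978] [528.58287717 249.16134501]
```

View pics/b_w.png

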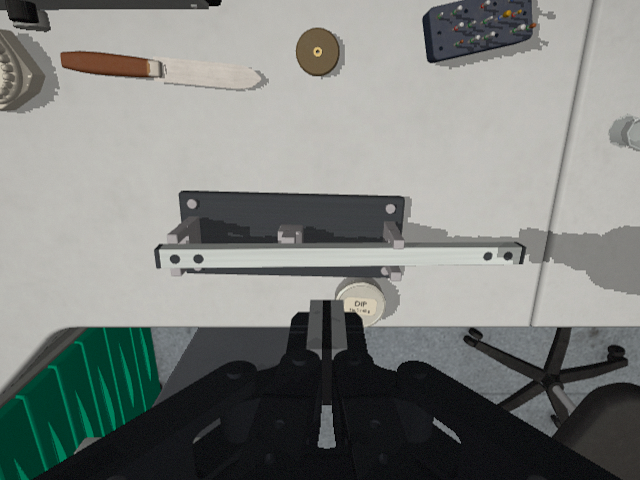

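The wrist view is clear. The plate's top corners are at (180,191) and (405,196), the bar runs from (157,255) to (523,255), and the ridge shows at (289,233). I'll zoom in.

Run:
```python
import cv2
a=cv2.imread("pics/b_w.png")
cv2.imwrite("pics/b_w1.png",cv2.resize(a[180:290,150:310],None,fx=5,fy=5,interpolation=cv2.INTER_CUBIC))
cv2.imwrite("pics/b_w2.png",cv2.resize(a[180:290,270:430],None,fx=5,fy=5,interpolation=cv2.INTER_CUBIC))
cv2.imwrite("pics/b_w3.png",cv2.resize(a[220:280,450:550],None,fx=6,fy=6,interpolation=cv2.INTER_CUBIC))
```

```text
(no output)
```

View pics/b_w1.png

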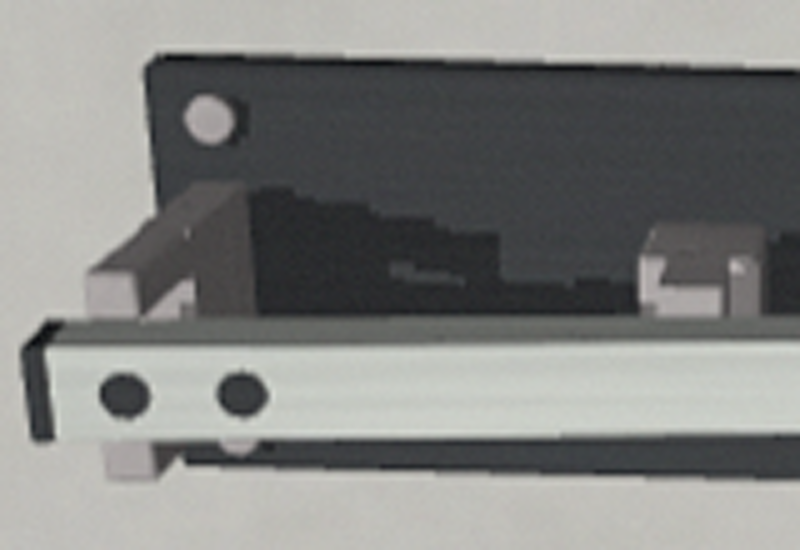

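View pics/b_w2.png

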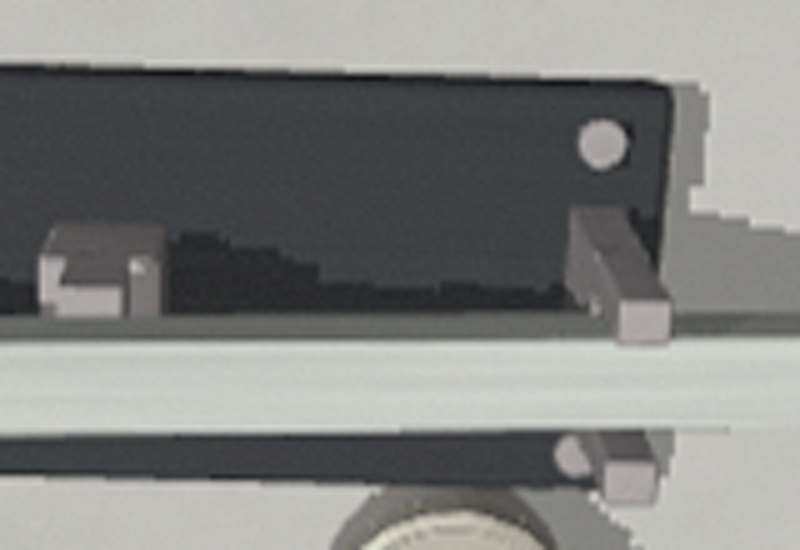

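View pics/b_w3.png

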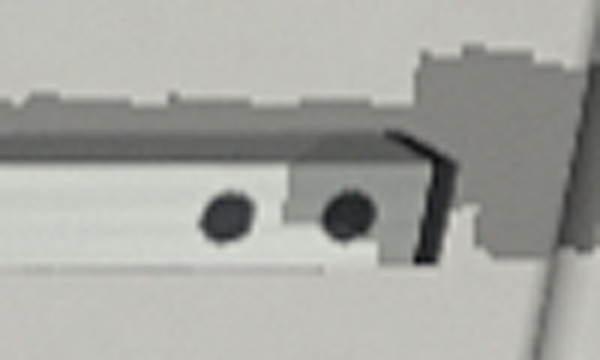

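```bash
cat > fit.py <<'E'
from h import *
from scipy.optimize import least_squares
p=np.load("b_p.npy",allow_pickle=True).item()
pts=[((.045,.115,.012),(180,191.5)),((.045,-.115,.012),(403.8,196.2)),
((.02,.1,.073),(172.3,234)),((-.02,.1,.073),(176,275.6)),((.02,-.1,.073),(398.6,240)),((.011,-.1,.073),(398.8,248.4)),((-.011,-.1,.073),(397,272.4)),((-.02,-.1,.073),(396,280.4)),
]
def W(q,l): c,s=np.cos(q[2]),np.sin(q[2]); return np.array([q[0]+c*l[0]-s*l[1],q[1]+s*l[0]+c*l[1],l[2]])
f=lambda q:np.concatenate([proj("wrist",W(q,l),p)-np.array(u) for l,u in pts])
r=least_squares(f,[.457,-.149,-.02],loss='soft_l1'); q=r.x
print(q,np.round(f(q).reshape(-1,2),1).tolist())
np.save("stand.npy",q)
c,s=np.cos(q[2]),np.sin(q[2])
def toS(X): d=X[:2]-q[:2]; return np.array([c*d[0]+s*d[1],-s*d[0]+c*d[1]])
# bar: y0 end low, top corners at heights given slope 5.3deg
for u,z,n in [((450+455/6,220+165/6),.052,'low top +x'),((450+437/6,220+264/6),.052,'low top -x'),((150+45/5,180+340/5),.083,'hi top +x'),((150+35/5,180+440/5),.083,'hi top -x')]:
    print(n,toS(ray("wrist",u,z,p)))
E
python3 fit.py
```

```text
[ 0.45771522 -0.14319883 -0.02317412] [[-3.0, -0.1], [2.0, 0.6], [-0.9, 0.0], [0.0, 0.4], [1.2, -0.8], [0.1, 0.5], [-0.2, -0.7], [0.0, 0.4]]
low top +x [ 0.00771231 -0.22386513]
low top -x [-0.00905171 -0.22419709]
hi top +x [0.01040779 0.10779624]
hi top -x [-0.00825157  0.11169597]
```

View pics/b_s.png

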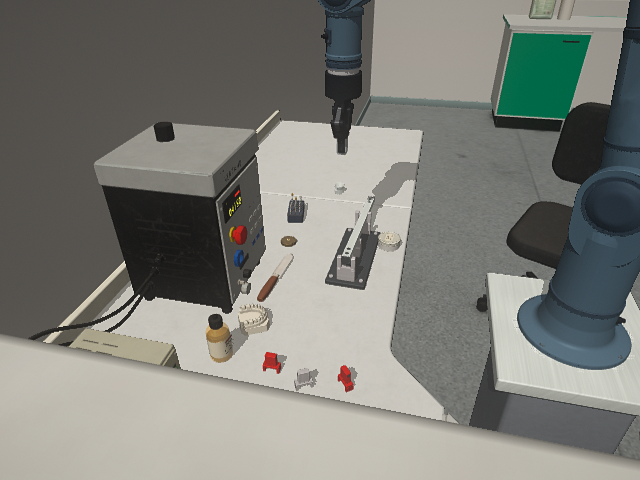

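The stand fit is good, with residuals under 1 mm: ridge at (0.4577, -0.1432), yaw -0.023, bar middle at stand y ≈ -55 mm. The earliest the bar can tip is after about 19 mm of travel, so I'll push 10 mm first.

```bash
cat >> h.py <<'E'
try: Q=np.load("stand.npy")
except Exception: Q=None
def S(x,y,z): c,s=np.cos(Q[2]),np.sin(Q[2]); return np.array([Q[0]+c*x-s*y,Q[1]+s*x+c*y,z])
def toS(X): d=np.array(X[:2])-Q[:2]; c,s=np.cos(Q[2]),np.sin(Q[2]); return np.array([c*d[0]+s*d[1],-s*d[0]+c*d[1]])
QP=down(np.pi/2+Q[2]) if Q is not None else None
def crop(name):
    im=snap("side",name); cv2.imwrite(f"pics/{name}z.png",cv2.resize(im[180:300,310:420],None,fx=5,fy=5,interpolation=cv2.INTER_CUBIC))
E
python3 - <<'E'
from h import *
Z=.049
move_ptp(S(0,-.29,.12),QP); movel(S(0,-.275,Z),speed=.15)
f0=np.array(read_ft_force())
movel(S(0,-.242,Z),speed=.05); print(read_ft_force()-f0)
for y in (-.237,-.233,-.229,-.226):
    movel(S(0,y,Z),speed=.02); print(y,np.round(read_ft_force()-f0,2),toS(read_eef_pos()))
movel(S(0,-.234,Z),speed=.05); print(np.round(read_ft_force()-f0,2))
crop("c1"); print([ (d["at"],d["confidence"]) for d in tip_of("side","low_end")[:2]],read_time_s())
np.save("f0.npy",f0)
E
```

```text
[-0.0555211  -0.7435791  -0.48503003]
-0.237 [-0.13 -0.51 -0.31] [ 2.95693828e-05 -2.36904951e-01]
-0.233 [-0.19 -2.51 -0.52] [ 7.77965314e-05 -2.33510257e-01]
-0.229 [ 0.49 -3.08  0.44] [ 0.00027607 -0.22921566]
-0.226 [-0.37 -3.66  1.37] [ 0.00024126 -0.2261055 ]
[ 0.    0.35 -0.47]
[] 8.5167
```

View pics/c1z.png

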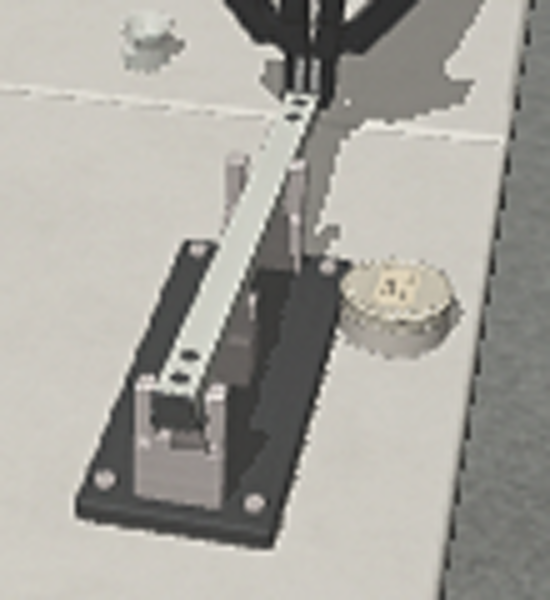

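Contact came at about 3 N and the bar slid. There is still a gap under the bar at the +y rest, so it is still tilted. I'll keep stepping, backing off and taking a picture each time.

```bash
cat > step.py <<'E'
from h import *
import sys
Z=.049; f0=np.load("f0.npy"); tag=sys.argv[1]; ys=[float(a) for a in sys.argv[2:]]; ims=[]
for i,y in enumerate(ys):
    movel(S(0,y,Z),speed=.025); f=read_ft_force()-f0
    movel(S(0,y-.007,Z),speed=.06); pause(.15)
    im=snap("side",f"{tag}{i}"); ims.append(cv2.resize(im[190:300,315:395],None,fx=5,fy=5,interpolation=cv2.INTER_CUBIC))
    print(y,np.round(f,2),np.round(toS(read_eef_pos()),4),read_time_s())
cv2.imwrite(f"pics/{tag}z.png",cv2.hconcat(ims)[:, :800])
E
python3 step.py d -.219 -.214
```

```text
-0.219 [ 0.6  -1.87 -0.36] [-1.000e-04 -2.254e-01] 9.7333
-0.214 [ 0.38 -1.18 -0.16] [-1.000e-04 -2.205e-01] 10.8333
```

View pics/dz.png

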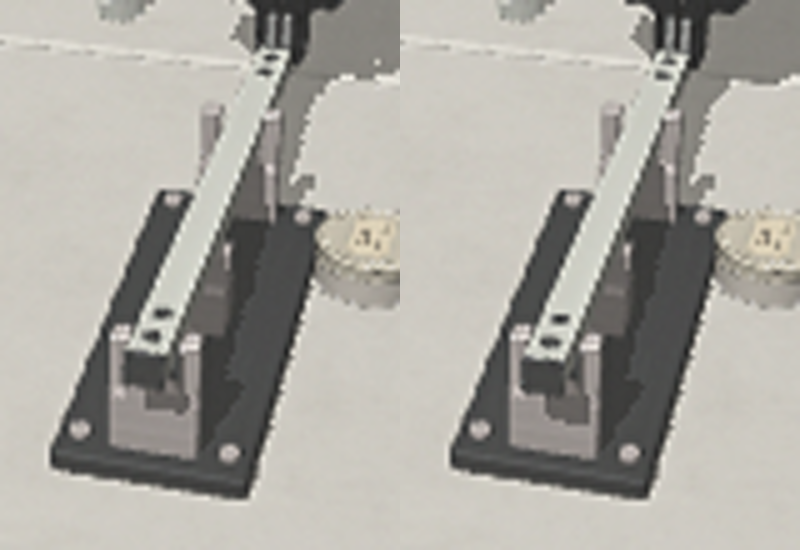

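It's still tilted and sliding cleanly. On with the 5 mm steps.

```bash
python3 step.py e -.209 -.204
```

```text
-0.209 [-0.05 -1.1  -0.26] [-1.000e-04 -2.156e-01] 11.9333
-0.204 [ 0.23 -1.41 -0.39] [-1.000e-04 -2.106e-01] 13.0333
```

View pics/ez.png

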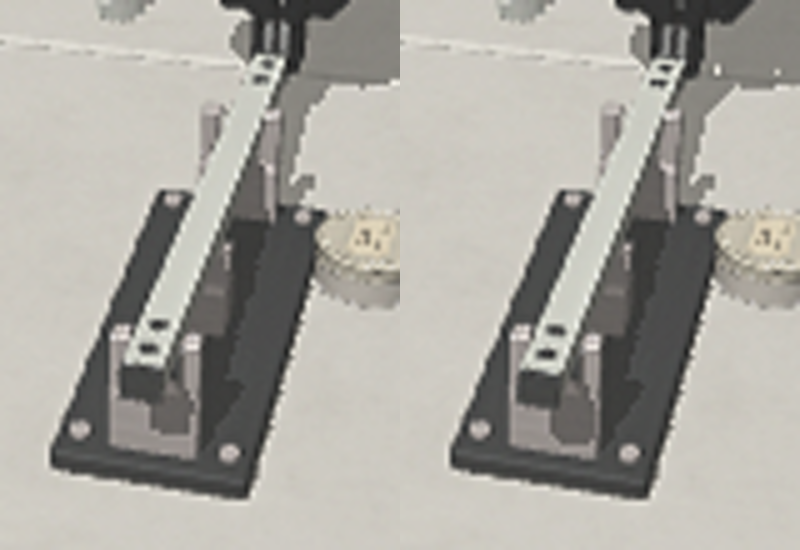

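```bash
cat > lvl.py <<'E'
from h import *
import sys
y=float(sys.argv[1])  # tcp push y
lo=y+.0113; t=np.deg2rad(5.2)
for n,t in (("tilt",t),("lev",0)):
    zl=.071+(lo+.006)*np.tan(t) ; zh=.071+(lo+.346)*np.tan(t)
    A=proj("side",S(0,lo,zl)); B=proj("side",S(0,lo+.34,zh)); o=np.array([315,190])
    print(n,"low",(A-o)*5,"hi",(B-o)*5)
E
python3 lvl.py -.204
```

```text
tilt low [272.52614718  52.27727458] hi [134.59995867 371.75290682]
lev low [274.07754845  24.31267426] hi [134.0857578  398.67389388]
```

```bash
python3 step.py f -.199 -.194; python3 lvl.py -.199;python3 lvl.py -.194
```

```text
-0.199 [-0.02 -2.23 -0.08] [-1.000e-04 -2.056e-01] 14.1333
-0.194 [-0.46 -1.91 -0.03] [-1.000e-04 -2.006e-01] 15.2333
tilt low [270.96809791  55.88615248] hi [131.93827966 377.9180999 ]
lev low [272.47116278  28.60841541] hi [131.42755362 405.78237183]
tilt low [269.39922788  59.5200943 ] hi [129.25240072 384.1393468 ]
lev low [270.85420697  32.93242288] hi [128.7468173  412.95110447]
```

View pics/fz.png

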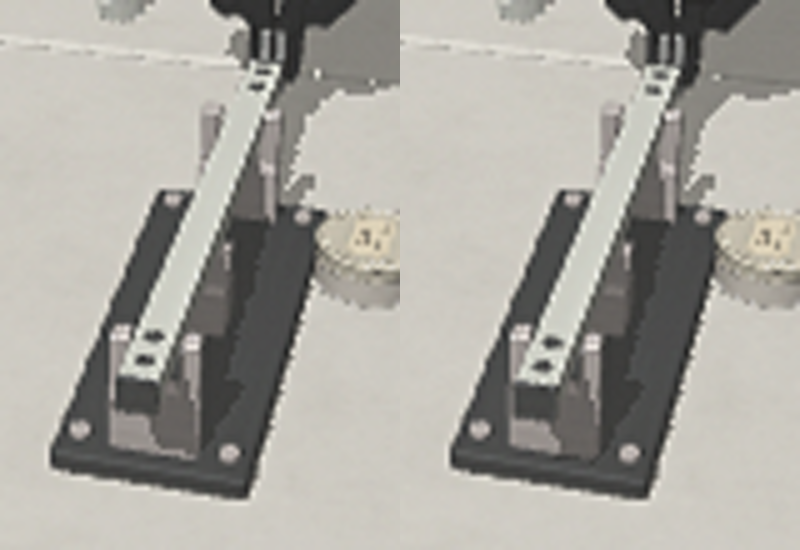

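The ends match the tilted prediction (a low-end row of about 60, where level would be about 33). I'll carry on.

```bash
python3 step.py g -.189 -.184; python3 lvl.py -.189;python3 lvl.py -.184
```

```text
-0.189 [-0.88 -1.94  0.61] [-1.000e-04 -1.956e-01] 16.3333
-0.184 [-0.38 -0.31 -0.63] [-0.     -0.1909] 17.4333
tilt low [267.81942398  63.17936204] hi [126.5419903  390.41741546]
lev low [269.22657635  37.28497658] hi [126.04326113 420.18086117]
tilt low [266.22857149  66.86422139] hi [123.80671077 396.75308795]
lev low [267.58816485  41.66636012] hi [123.31659247 427.47242446]
```

View pics/gz.png

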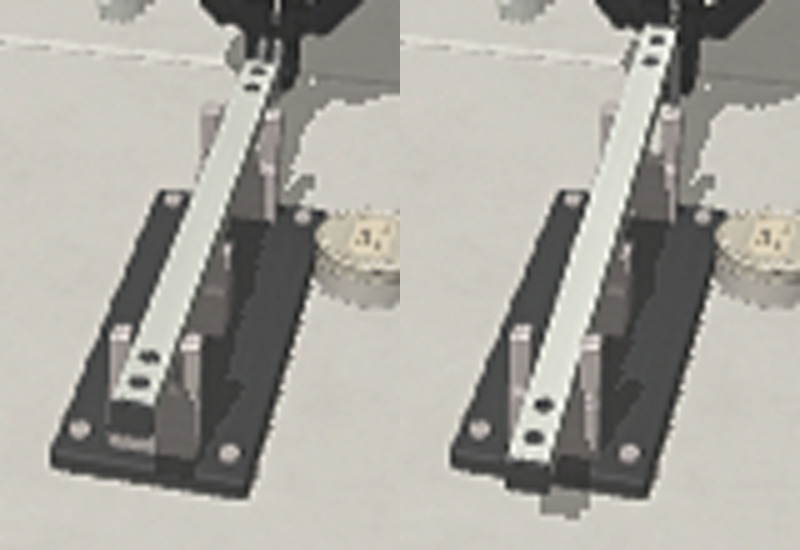

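In the last frame the bar swung past level (high end at row 460, where level is about 430). I'll check whether it settles.

Run:
```python
from h import *
pause(.4)
im=snap("side","g2"); a=cv2.resize(im[190:300,315:395],None,fx=5,fy=5,interpolation=cv2.INTER_CUBIC)
p=camera_params("wrist"); np.save("g2p.npy",p,allow_pickle=True); w=snap("wrist","g2w"); 
cv2.imwrite("pics/g2z.png",cv2.hconcat([a,cv2.resize(w,(400,300))[:, :] if 0 else cv2.copyMakeBorder(cv2.resize(w,(400,300)),0,250,0,0,cv2.BORDER_CONSTANT)]))
print(read_time_s())
```

```text
17.9333
```

View pics/g2z.png

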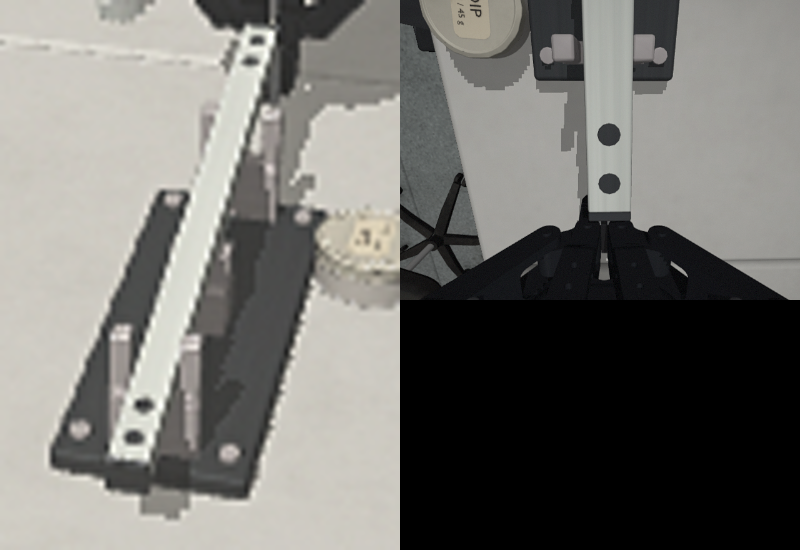

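```bash
cat > tilt.py <<'E'
from h import *
from scipy.optimize import least_squares
def solve(lowv,hiv):
    def f(q):
        lo,t=q; zl=.071+lo*np.tan(t); zh=.071+(lo+.34)*np.tan(t)
        return [proj("side",S(0,lo,zl))[1]*5-950-lowv, proj("side",S(0,lo+.34,zh))[1]*5-950-hiv]
    q=least_squares(f,[-.18,0.],x_scale=[.01,.05]).x; print("low y",q[0].round(4),"tilt deg",np.rad2deg(q[1]).round(2),"mid",(q[0]+.17).round(4))
if __name__=="__main__":
    solve(60,398); solve(27,460); solve(62,384)
E
python3 tilt.py
```

```text
low y -0.1767 tilt deg 4.26 mid -0.0067
low y -0.1667 tilt deg -4.07 mid 0.0033
low y -0.1825 tilt deg 5.47 mid -0.0125
```

The bar has tipped onto the +y rest: the momentum or the finger's friction carried it over. From the wrist picture I'll measure where the end is now, and compare it with the levelling position.

Run:
```python
from h import *
p=np.load("g2p.npy",allow_pickle=True).item()
im=cv2.imread("pics/g2w.png"); cv2.imwrite("pics/g2wz.png",cv2.resize(im[310:390,270:390],None,fx=6,fy=6,interpolation=cv2.INTER_CUBIC))
for z in(.071,.084,.087):
  for v in (340,355): print(z,v,toS(ray("wrist",(334,v),z,p)))
```

```text
0.071 340 [ 0.00204689 -0.1735561 ]
0.071 355 [ 0.00208548 -0.17893473]
0.084 340 [ 0.00173385 -0.16503871]
0.084 355 [ 0.00176749 -0.16972811]
0.087 340 [ 0.00166161 -0.16307315]
0.087 355 [ 0.00169411 -0.1676035 ]
```

View pics/g2wz.png

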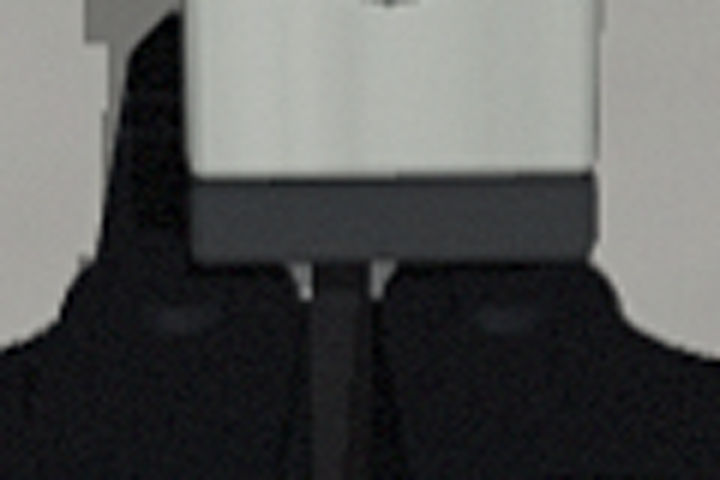

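Run:
```python
from h import *
p=np.load("g2p.npy",allow_pickle=True).item()
for z in(.071,.078,.084,.087):
  a=toS(ray("wrist",(270+190/6,353.7),z,p));b=toS(ray("wrist",(270+595/6,353.7),z,p));print(z,a,b,b-a)
  a=toS(ray("wrist",(270+185/6,315),z,p));b=toS(ray("wrist",(270+602/6,315),z,p));print(z,a,b,b-a)
```

```text
0.071 [-0.00791858 -0.1784662 ] [ 0.01296026 -0.17845807] [2.08788369e-02 8.12905321e-06]
0.071 [-0.00789762 -0.16493565] [ 0.01281236 -0.16492616] [2.07099805e-02 9.48566447e-06]
0.078 [-0.00739953 -0.17354112] [ 0.01203868 -0.17353355] [1.94382058e-02 7.56815189e-06]
0.078 [-0.00738001 -0.16094417] [ 0.01190099 -0.16093534] [1.92810004e-02 8.83115753e-06]
0.084 [-0.00695462 -0.16931962] [ 0.01124876 -0.16931253] [1.82033791e-02 7.08737933e-06]
0.084 [-0.00693635 -0.1575229 ] [ 0.01111981 -0.15751463] [1.80561603e-02 8.27015158e-06]
0.087 [-0.00673217 -0.16720887] [ 0.01085379 -0.16720202] [1.75859657e-02 6.84699304e-06]
0.087 [-0.00671451 -0.15581226] [ 0.01072923 -0.15580427] [1.74437402e-02 7.98964861e-06]
```

The bar's -y end is now high (top ≈ 85 mm) at stand y ≈ -0.168, so the balance point is just past the +y edge of the flat. I'll push it back from the +y end in very small steps, backing off after each.

```bash
cat > back.py <<'E'
from h import *
import sys
Z=.049; f0=np.load("f0.npy"); tag=sys.argv[1]; mode=sys.argv[2]; ims=[]
if mode=="init":
    movel(S(0,-.205,Z),speed=.08); movel(S(0,-.205,.15),speed=.25); move_ptp(S(0,.215,.15),QP); movel(S(0,.205,Z),speed=.15)
    f0=np.array(read_ft_force()); np.save("f0.npy",f0)
    y=.188; movel(S(0,y,Z),speed=.05)
    while y>.172:
        y-=.0015; movel(S(0,y,Z),speed=.02); f=read_ft_force()-f0; print(round(y,4),np.round(f,2))
        if f[1]>1.: break
    ys=[y]
else: ys=[float(a) for a in sys.argv[3:]]
for i,y in enumerate(ys):
    movel(S(0,y,Z),speed=.015); f=read_ft_force()-f0
    movel(S(0,y+.006,Z),speed=.04); pause(.3)
    im=snap("side",f"{tag}{i}"); ims.append(cv2.resize(im[190:300,315:395],None,fx=5,fy=5,interpolation=cv2.INTER_CUBIC))
    p=camera_params("side")
    print(round(y,4),np.round(f,2),np.round(toS(read_eef_pos()),4),read_time_s())
cv2.imwrite(f"pics/{tag}z.png",cv2.hconcat(ims)[:, :800])
E
python3 back.py k init
```

```text
0.1865 [ 0.03  0.69 -0.63]
0.185 [0.52 0.82 0.39]
0.1835 [-0.11  0.23 -0.39]
0.182 [ 0.05  0.45 -0.35]
0.1805 [ 0.5   1.75 -0.38]
0.1805 [ 0.45  1.15 -0.27] [-0.      0.1863] 23.825
```

View pics/kz.png

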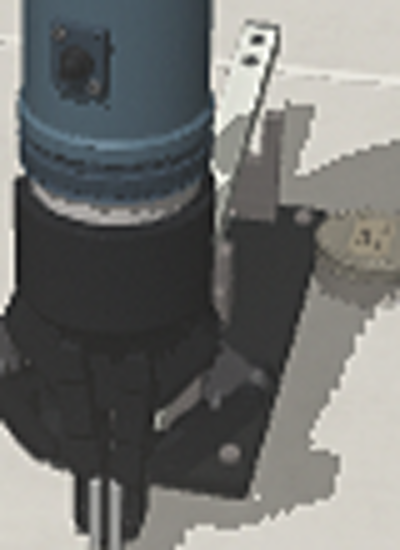

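Contact was at TCP y ≈ 0.181. The far end sits at row ≈ 22, so it's still tipped (level should be about 40). I'll continue in 1.5 mm steps.

```bash
python3 back.py l s .179 .1775
```

```text
0.179 [ 0.9   2.03 -0.13] [-0.      0.1848] 25.125
0.1775 [-0.09  1.82 -0.31] [-0.      0.1833] 26.425
```

View pics/lz.png

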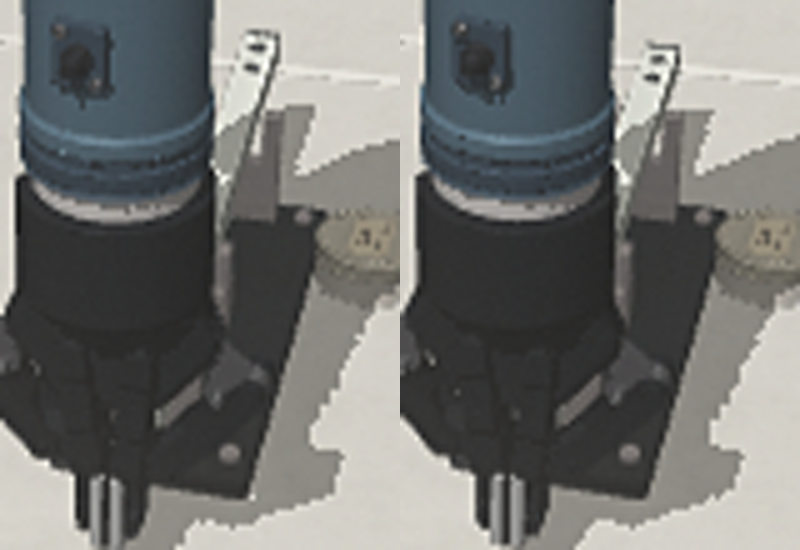

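The far end is now at row ≈ 42, which is the level prediction. I'll check that it has settled before centring it.

Run:
```python
from h import *
im0=cv2.imread("pics/l1.png"); im=snap("side","m"); ims=[cv2.resize(i[190:300,355:385],None,fx=5,fy=5,interpolation=cv2.INTER_CUBIC) for i in(im0,im)]
for l in (-.166,-.168,-.172):
  print(l,[((proj("side",S(x,l,.071))-[355,190])*5).round(1).tolist() for x in(-.009,.009)])
w=snap("wrist","mw")
cv2.imwrite("pics/mz.png",cv2.hconcat(ims+[cv2.copyMakeBorder(cv2.resize(w,(480,360)),0,190,0,0,cv2.BORDER_CONSTANT)]))
```

```text
-0.166 [[82.3, 49.5], [48.5, 45.6]]
-0.168 [[83.0, 47.8], [49.2, 43.9]]
-0.172 [[84.3, 44.2], [50.5, 40.3]]
```

View pics/mz.png

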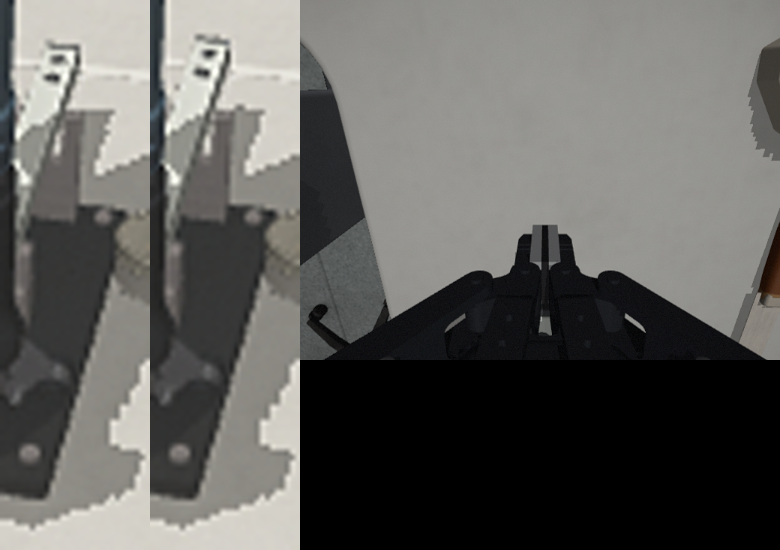

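Run:
```python
from h import *
ims=[]
for i in range(5):
    im=snap("side",f"n{i}"); ims.append(cv2.resize(im[190:230,355:385],None,fx=5,fy=5,interpolation=cv2.INTER_CUBIC)); pause(.12)
cv2.imwrite("pics/nz.png",cv2.hconcat(ims)); print(read_time_s())
```

```text
27.3583
```

View pics/nz.png

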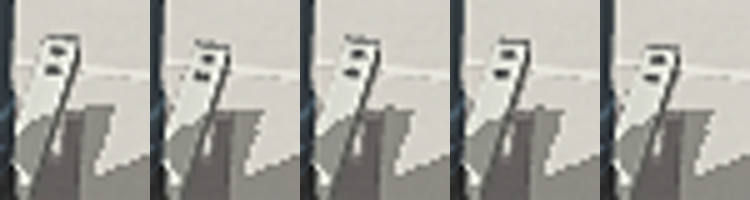

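It's rocking slightly around level and dying down, so the bar is balanced. I'll push 3 mm more to centre the balance point on the flat, then retreat and check.

Run:
```python
from h import *
Z=.049; f0=np.load("f0.npy")
movel(S(0,.178,Z),speed=.03); movel(S(0,.1745,Z),speed=.01); print(read_ft_force()-f0)
movel(S(0,.185,Z),speed=.03); movel(S(0,.195,Z),speed=.08)
movel(S(0,.21,.2),speed=.25)
move_ptp([.55,.25,.22],down(0))
ims=[]
for i in range(3):
    im=snap("side",f"o{i}"); ims.append(cv2.resize(im[190:300,325:385],None,fx=4.4,fy=4.4,interpolation=cv2.INTER_CUBIC)); pause(.1)
cv2.imwrite("pics/oz.png",cv2.hconcat(ims)); 
p=camera_params("wrist"); np.save("op.npy",p,allow_pickle=True); snap("wrist","ow")
print([(np.round(d["at"],1).tolist(),round(d["confidence"],2)) for d in tip_of("wrist","saddle")])
print(read_time_s(), proj("wrist",[.478,.25,0]))
```

```text
[ 0.38076749  2.05298309 -0.60770034]
[([349.1, 217.3], 0.95), ([323.8, 277.8], 0.9), ([253.6, 270.3], 0.71)]
31.925 [327.09378515 277.78683113]
```

View pics/oz.png

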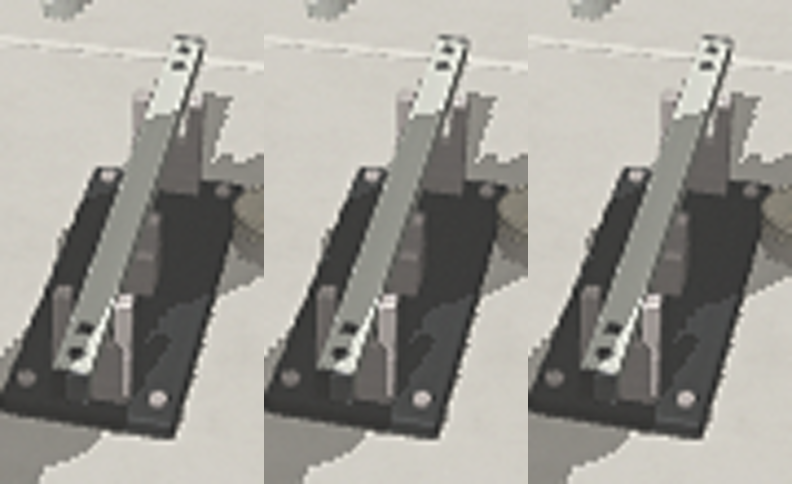

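View pics/ow.png

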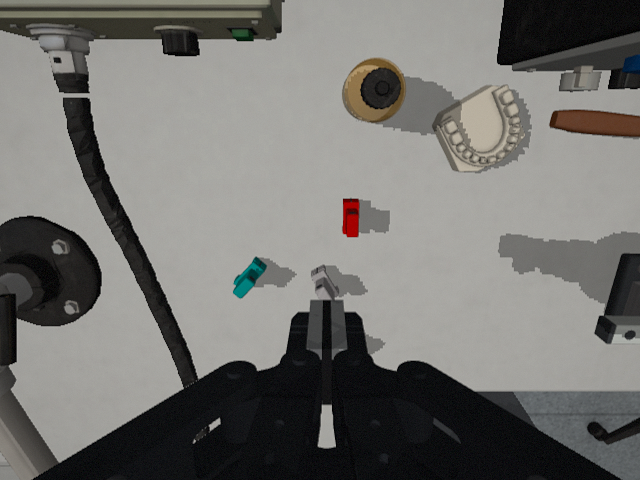

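The bar is level and motionless in three frames. The saddle is at wrist (324, 280), turned at an angle. I'll take a closer look at it.

Run:
```python
from h import *
from tilt import solve
solve(43,420)
p=np.load("op.npy",allow_pickle=True).item(); print(ray("wrist",(323.8,277.8),0,p))
move_gripper(.035,25)
move_ptp([.505,.25,.17],down(0))
p=camera_params("wrist"); np.save("qp.npy",p,allow_pickle=True); im=snap("wrist","qw")
d=tip_of("wrist","saddle"); print([(np.round(e["at"],1).tolist(),round(e["confidence"],2)) for e in d],[ray("wrist",e["at"],0,p).round(4) for e in d])
c=proj("wrist",[.478,.25,.02]).astype(int); u,v=c; print(c)
cv2.imwrite("pics/qz.png",cv2.resize(im[v-60:v+60,u-80:u+80],None,fx=5,fy=5,interpolation=cv2.INTER_CUBIC)); print(u-80,v-60,read_time_s())
```

```text
low y -0.1752 tilt deg 0.69 mid -0.0052
[0.47801416 0.25312632 0.        ]
[([352.4, 171.1], 0.97), ([235.4, 239.0], 0.73), ([345.5, 327.3], 0.59)] [array([0.542 , 0.2306, 0.    ]), array([0.4877, 0.3229, 0.    ]), array([0.4069, 0.2333, 0.    ])]
[327 263]
247 203 32.8333
```

View pics/qz.png

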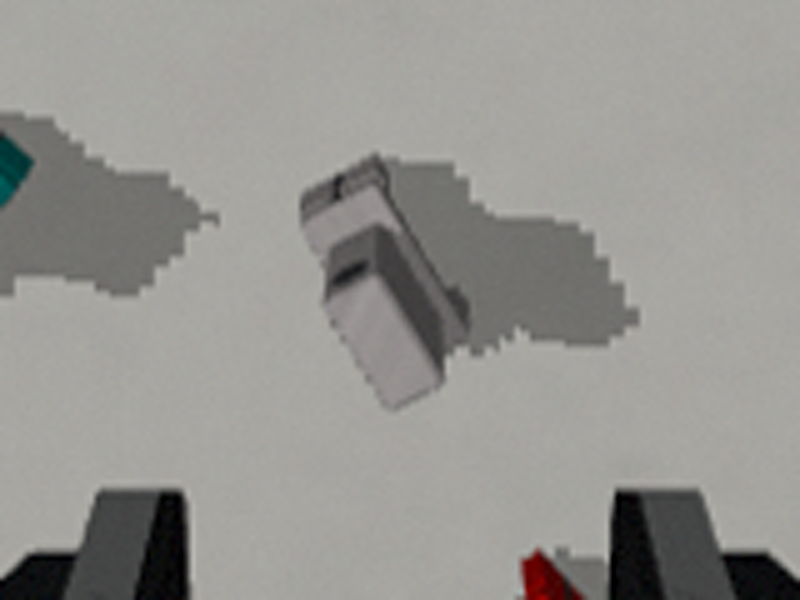

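The saddle's tab top shows clearly, with corners in the zoom at (328,303), (377,278), (443,382) and (393,410). I'll compute its pose at z = 39 mm and check it against the 20x10 size.

Run:
```python
from h import *
p=np.load("qp.npy",allow_pickle=True).item()
C=np.array([ray("wrist",(247+a/5,203+b/5),.039,p)[:2] for a,b in [(328,303),(377,278),(443,382),(393,410)]])
print(C.round(4), np.linalg.norm(C-np.roll(C,-1,0),axis=1).round(4), C.mean(0))
v=(C[2]+C[3]-C[0]-C[1])/2; print("long axis deg",np.rad2deg(np.arctan2(v[1],v[0])))
# bridge far corners z=.015
for a,b in [(303,205),(376,165),(468,335)]: print(ray("wrist",(247+a/5,203+b/5),.0145,p))
for yaw in np.deg2rad([ -180,-150,30,0]):
  for z in (.035,.1): print(yaw,inverse_kinematics([*C.mean(0),z],down(np.arctan2(v[1],v[0])+yaw)) )
```

```text
[[0.4826 0.2599]
 [0.4864 0.253 ]
 [0.4703 0.2435]
 [0.4659 0.2507]] [0.0079 0.0186 0.0085 0.0191] [0.47628225 0.25175219]
long axis deg -150.23106163361106
[0.48865636 0.26446978 0.0145    ]
[0.49511152 0.25330682 0.0145    ]
[0.46714029 0.23894501 0.0145    ]
-3.141592653589793 [-0.10324835  0.53933069 -0.54163646  1.97950736  0.40801293  0.73052925
 -1.94252777]
-3.141592653589793 [-0.05382497  0.43541382 -0.59623368  1.95692277  0.32261149  0.84360036
 -1.87532646]
-2.6179938779914944 [-0.03756636  0.56154594 -0.62178079  1.97654538  0.47248924  0.74985929
 -1.4683309 ]
-2.6179938779914944 [ 0.01862058  0.45892131 -0.68492392  1.95376061  0.37913326  0.85895285
 -1.39570518]
0.5235987755982988 [ 0.40179826  0.95182251 -1.25302386  1.95980152  1.05338505  1.09783836
  1.28571933]
0.5235987755982988 [ 0.40892417  0.76897958 -1.24599045  1.93938298  0.8402816   1.08610806
  1.41068532]
0.0 [ 0.40179826  0.95182251 -1.25302386  1.95980152  1.05338505  1.09783836
  0.76212055]
0.0 [ 0.40892417  0.76897958 -1.24599045  1.93938298  0.8402816   1.08610806
  0.88708655]
```

The size fits (bevelled edges). The saddle is at (0.4763, 0.2518) with its x axis at 29.8°. I'll grip the tab across its 10 mm thickness.

Run:
```python
from h import *
o=down(np.deg2rad(29.8)); xy=[.4763,.2518]
move_ptp([*xy,.09],o); movel([*xy,.035],speed=.1)
move_gripper(0.0,25); print("gap",read_finger_gap())
movel([*xy,.15],speed=.2); print("gap",read_finger_gap(),read_time_s())
oP=down(Q[2])
move_ptp(S(.035,0,.19),oP)
p=camera_params("wrist"); np.save("rp.npy",p,allow_pickle=True); im=snap("wrist","rw"); print(read_time_s(),read_eef_pos())
print("ridge exp",proj("wrist",S(0,0,.055)))
s=snap("side","rs"); cv2.imwrite("pics/rsz.png",cv2.resize(s[120:300,300:420],None,fx=3.3,fy=3.3,interpolation=cv2.INTER_CUBIC))
```

```text
gap 0.009392829489464866
gap 0.009369386746011801 35.05
36.575 [ 0.49319274 -0.14170341  0.18981524]
ridge exp [330.51709514 280.02318412]
```

View pics/rw.png

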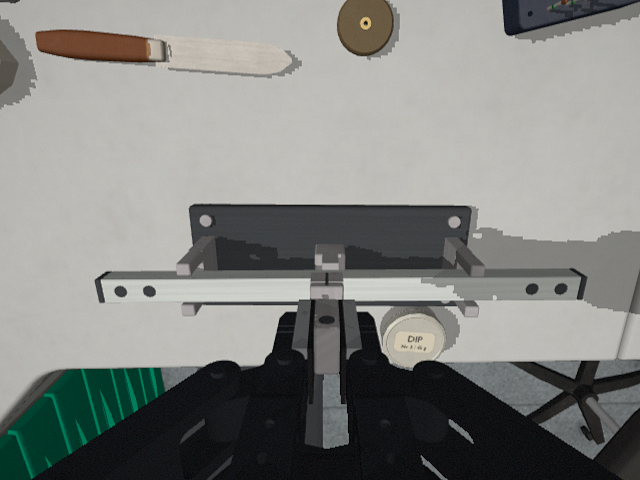

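View pics/rsz.png

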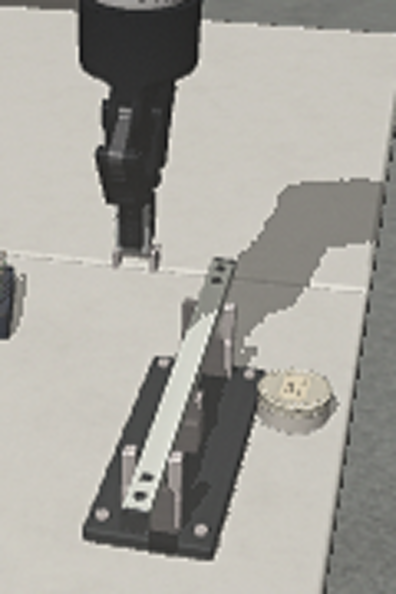

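The grasp holds (gap 9.4 mm) and the bar is still level, with both end caps at rows 285-287. I'll zoom in to measure the bar near the ridge, and the saddle in the hand.

Run:
```python
import cv2
a=cv2.imread("pics/rw.png")
cv2.imwrite("pics/rw1.png",cv2.resize(a[235:385,270:390],None,fx=5,fy=4,interpolation=cv2.INTER_CUBIC))
cv2.imwrite("pics/rw2.png",cv2.resize(cv2.hconcat([a[225:325,165:245],a[225:325,435:515]]),None,fx=5,fy=5,interpolation=cv2.INTER_CUBIC))
```

```text
(no output)
```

View pics/rw1.png

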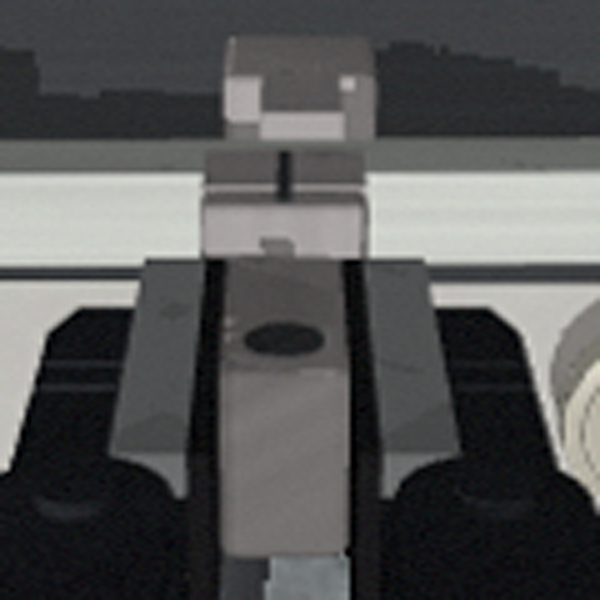

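View pics/rw2.png

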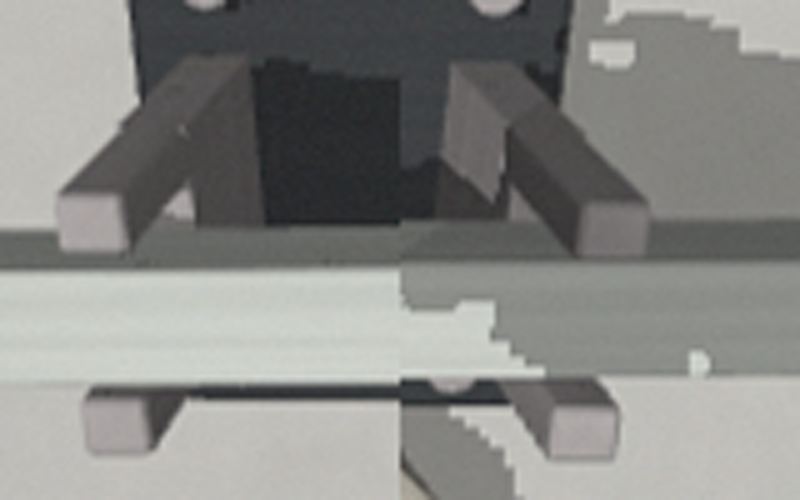

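Run:
```python
from h import *
from scipy.optimize import least_squares
p=np.load("rp.npy",allow_pickle=True).item()
pts=[((.045,.115,.012),(190.5,205.5)),((.045,-.115,.012),(470.5,207.5)),
((.02,.1,.073),(183.5,264)),((-.02,.1,.073),(188.6,315.6)),((.02,-.1,.073),(477.4,265.8)),((-.02,-.1,.073),(471.6,316.4))]
def W(q,l): c,s=np.cos(q[2]),np.sin(q[2]); return np.array([q[0]+c*l[0]-s*l[1],q[1]+s*l[0]+c*l[1],l[2]])
f=lambda q:np.concatenate([proj("wrist",W(q,l),p)-np.array(u) for l,u in pts])
q=least_squares(f,Q,loss='soft_l1').x; print("stand now",q,"was",Q); print(f(q).reshape(-1,2).round(1).tolist())
np.save("stand2.npy",q)
for a,b,u in [(278.6,301.6,205),(278,301,275),(278,301,385),(277.4,300.2,475)]:
    A=toS(ray("wrist",(u,a),.071,p));B=toS(ray("wrist",(u,b),.071,p)); print("bar",A,B,"mid x",(A+B)[0]/2*1e3,"w",(A-B)[0]*1e3)
tcp=np.array([ 0.49319274,-0.14170341,0.18981524]); t=toS(tcp); print("tcp",t)
z0=tcp[2]-.035
for n,u,v,z in [("bridge +x (exp +15)",327.2,285,.015),("tab +x (exp+10)",326.8,327.5,.039),("tab -x(-10)",326.8,373.2,.039)]:
    print(n,((toS(ray("wrist",(u,v),z0+z,p))-t)*1e3).round(2))
```

```text
stand now [ 0.45737378 -0.14308164 -0.02492662] was [ 0.45771522 -0.14319883 -0.02317412]
[[-3.6, 0.3], [3.0, -0.0], [-1.4, -0.5], [-0.0, 0.5], [1.8, -0.5], [-0.0, 1.3]]
bar [0.00790538 0.08639666] [-0.00976549  0.08812169] mid x -0.9300520896030522 w 17.67087043563347
bar [0.00858131 0.03821077] [-0.00905962  0.03889883] mid x -0.23915647119399694 w 17.640925352976815
bar [ 0.00893444 -0.03738132] [-0.00869026 -0.0383172 ] mid x 0.12209183283842534 w 17.624694365897607
bar [ 0.00967264 -0.09911772] [-0.00776306 -0.10135736] mid x 0.9547890795002694 w 17.4357009059041
tcp [0.03543334 0.0023171 ]
bridge +x (exp +15) [14.8   0.27]
tab +x (exp+10) [9.58 0.4 ]
tab -x(-10) [-9.81  0.31]
```

The stand pose is reproduced. At the ridge the bar is centred (x ≈ 0, turned about 0.6°), and the saddle is centred in the grip within 0.4 mm. Now the slow descent with a force watch.

Run:
```python
from h import *
o=down(-.0135); x,y=-.0001,0.0
move_ptp(S(x,y,.135),o); movel(S(x,y,.1085),o,speed=.06); pause(.3)
e=read_eef_pos(); print(toS(e),e[2],read_ft_force())
p=camera_params("wrist"); np.save("tp.npy",p,allow_pickle=True); im=snap("wrist","tw"); cv2.imwrite("pics/tz.png",cv2.resize(im[200:350,230:430],None,fx=4,fy=4,interpolation=cv2.INTER_CUBIC))
s=snap("side","ts"); cv2.imwrite("pics/tsz.png",cv2.resize(s[190:300,320:400],None,fx=5,fy=5,interpolation=cv2.INTER_CUBIC)); print(read_time_s())
```

```text
[ 0.00013164 -0.00011939] 0.10881216542475806 [ 0.11155805  0.60705989 -0.877315  ]
37.9833
```

View pics/tz.png

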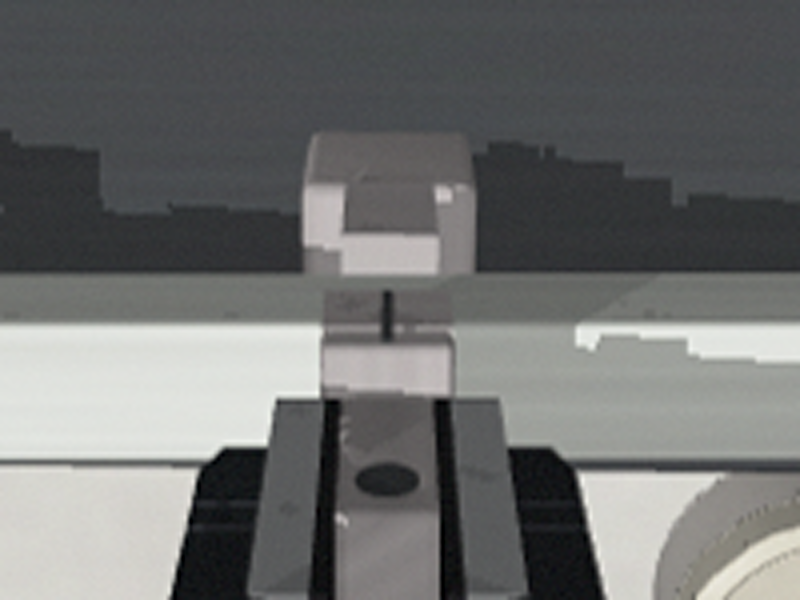

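View pics/tsz.png

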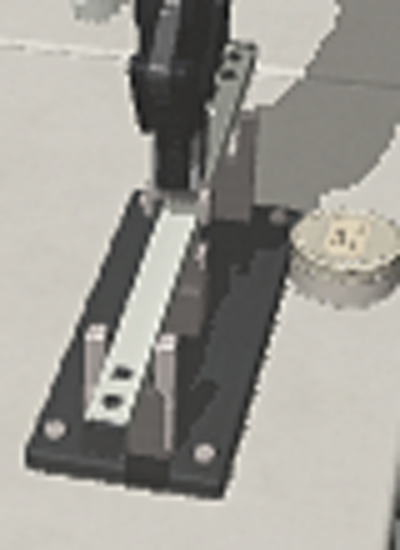

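Run:
```python
from h import *
p=np.load("tp.npy",allow_pickle=True).item(); z0=.1088-.035
for n,u,v,z in [("leg bottom outer(+15?)",230+389/4,200+288/4,z0),("leg top outer/bridge edge(+15)",230+389/4,200+338/4,z0+.015),("bar +x L",230+150/4,200+322/4,.071),("bar +x R",230+560/4,200+321/4,.071),("bar -x",230+100/4,200+461/4,.071),("bar -x R",230+650/4,200+459/4,.071)]:
    print(n,(toS(ray("wrist",(u,v),z,p))*1e3).round(2))
```

```text
leg bottom outer(+15?) [14.31  0.38]
leg top outer/bridge edge(+15) [15.23  0.42]
bar +x L [ 8.59 27.71]
bar +x R [  9.2  -19.29]
bar -x [-9.49 34.33]
bar -x R [ -8.56 -30.77]
```

The saddle and the bar centres agree within about 0.4 mm, against 2 mm of play. Descending.

Run:
```python
from h import *
o=down(-.0135); x,y=-.0001,-.0003
f0=np.array(read_ft_force())
z=.1085
while z>.0952:
    z=max(z-.002 if z>.099 else z-.001,.0952); movel(S(x,y,z),o,speed=.025); f=read_ft_force()-f0; print(round(z,4),round(read_eef_pos()[2],4),np.round(f,2))
    if f[2]>1.5 or np.hypot(f[0],f[1])>3: break
p=camera_params("wrist"); im=snap("wrist","uw"); s=snap("side","us")
a=cv2.resize(im[190:350,250:410],None,fx=3,fy=3,interpolation=cv2.INTER_CUBIC); b=cv2.resize(s[185:305,322:400],(312,480),interpolation=cv2.INTER_CUBIC)
cv2.imwrite("pics/uz.png",cv2.hconcat([a,b])); print(read_time_s())
```

```text
0.1065 0.1063 [ 0.46 -1.11  0.08]
0.1045 0.1043 [ 1.5  -0.21 -1.86]
0.1025 0.1023 [ 1.32  0.63 -0.39]
0.1005 0.1003 [ 1.09 -1.09 -0.25]
0.0985 0.0983 [ 0.55 -1.08 -0.08]
0.0975 0.0975 [ 1.13 -1.06  0.44]
0.0965 0.0964 [ 1.68  0.54 -0.82]
0.0955 0.0957 [ 0.58 -1.29  1.67]
40.0833
```

View pics/uz.png

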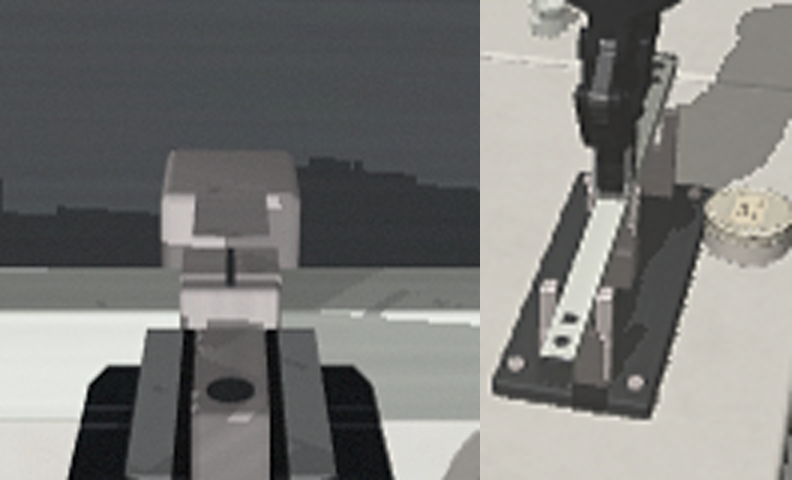

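It seated at TCP 95.7 mm (96 expected) with 1.7 N, and the legs straddle the bar. Releasing.

Run:
```python
from h import *
move_gripper(.03); movel(S(-.0001,-.0003,.125),speed=.04); movel(S(-.0001,-.0003,.20),speed=.15)
movel(S(.06,0,.22),speed=.2); pause(.3)
e=read_eef_pos(); p=camera_params("wrist"); np.save("vp.npy",p,allow_pickle=True); im=snap("wrist","vw")
move_ptp(S(.0,-.32,.3),down(Q[2])); pause(.5); s1=snap("side","vs1"); pause(.5); s2=snap("side","vs2")
c=[cv2.resize(s[185:305,315:400],(340,480),interpolation=cv2.INTER_CUBIC) for s in (s1,s2)]
cv2.imwrite("pics/vz.png",cv2.hconcat(c)); print(read_time_s())
```

```text
45.1417
```

View pics/vw.png

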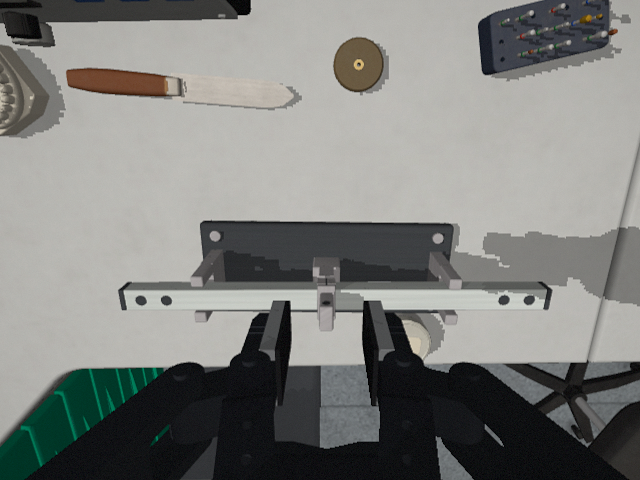

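View pics/vz.png

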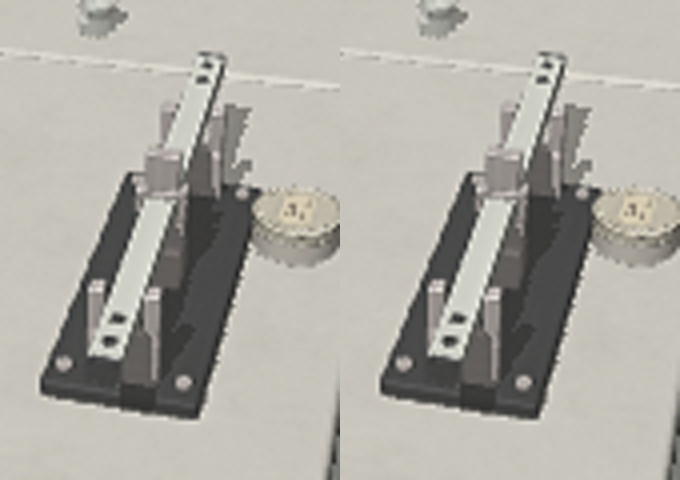

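The bar is level and identical in two frames 0.5 s apart, with the saddle astride it. One last numeric check, then hand in.

Run:
```python
from h import *
from tilt import solve
p=np.load("vp.npy",allow_pickle=True).item(); im=cv2.imread("pics/vw.png")
cv2.imwrite("pics/vwz.png",cv2.resize(im[245:345,275:385],None,fx=6,fy=6,interpolation=cv2.INTER_CUBIC))
for u,v,z in [(326,305,.1),(326,330,.1),(325,285,.076)]: print((toS(ray("wrist",(u,v),z,p))*1e3).round(1))
solve((52/4+185-190)*5,(357/4+185-190)*5)
for u in (122,549): print(toS(ray("wrist",(u,296),.071,p)))
```

```text
[10.9  0.4]
[-9.4  0.2]
[15.1  1.2]
low y -0.176 tilt deg 0.25 mid -0.006
[0.00160156 0.16038571]
[ 0.00495839 -0.17459259]
```

View pics/vwz.png

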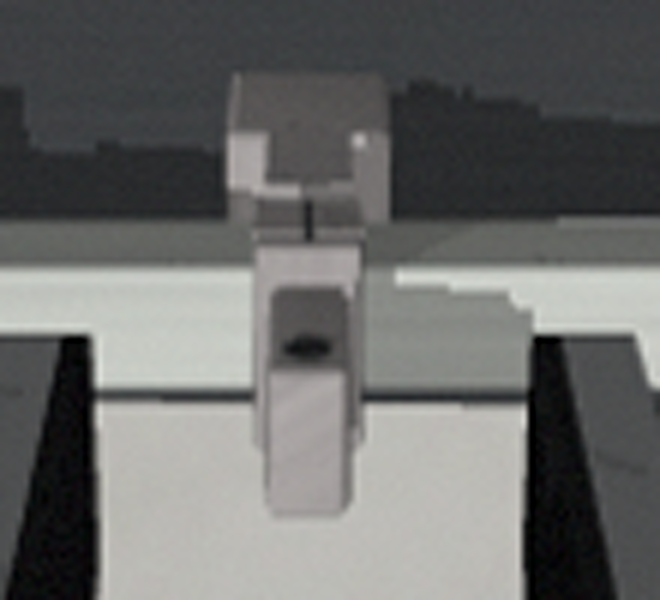

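The saddle is about 0.3 mm from the ridge centre and fully seated, and the bar tilt is about 0.25°, which is within measurement noise.

```bash
python3 -c "
from bench import *
print(read_time_s()); print(sign_off())"
```

```text
45.1417
the job is handed in; nothing more can be done
None
```

The arm is balanced level on the ridge by itself, and the steel saddle sits astride it directly above the ridge. I handed the job in at 45.1 s of the 72 s limit; `sign_off` reports no verdict.

**Sliding the arm:** I slid the bar in short pushes of about 1–4 N on its low end. One 5 mm step took the balance point past the flat, and the bar tipped onto the +y rest. I pushed it back from the +y end in 1.5 mm steps until it rocked level. A further 3 mm push brought the balance point nearer the middle of the flat.

**Placing the saddle:** I picked up the steel saddle and lowered it onto the bar above the ridge. It seated at 1.7 N with the gripper at 95.7 mm, where fully down should be 96 mm. I then released it and moved the robot clear.

**Last checks:**
- **Saddle:** its tab measured about 0.3 mm from the ridge centre along the bar, and about 1 mm off at most across it. The bridge edge read 1.2 mm along the bar.
- **Level:** the tilt came out at about 0.25°, within measurement noise. Two pictures 0.5 s apart, with the robot clear, were identical.
- **Bystanders:** I planned every motion clear of the other things on the bench. In the last pictures the ones in view looked undisturbed, but I did not check the bottle and the dish separately at the end.
- **Disagreement:** the two cameras put the bar's position along the stand 1–2 mm apart, so I can't say exactly where on the 12 mm flat the balance point lies.

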